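Move the clip lid onto the lemon tub

ROBOT

A 7-joint arm with a two-finger parallel gripper is mounted at the origin on the work surface. World frame = base frame: x ahead of the robot, y to its left, z up, the work surface at z = 0. Lengths are in m, angles in rad, forces in N, time in s.
With the tool pointing down it reaches from about 0.4 to 0.925 m from the base axis. Payload 4.1 kg.
Tool frame: the origin (TCP) lies between the finger pads; the fingertips stand robot.nose_length ahead of it and the grasp point (between the pads) lies 8 mm behind it (robot.nose_length is the distance from the TCP to the fingertips, in m); z points along the fingers, y is the line along which they close (so a half turn about z gives the same grasp; the last joint's range is limited). The gripper opens to 85 mm and grips with 20 to 120 N. Pads are 22 mm wide; open, the fingers measure 114 mm over their backs; the gripper's body (76 mm by 85 mm) begins 54 mm behind the grasp point. The pads swing forward as they close: fully open they stand 13 mm farther back than shut.
Start: joints at [1.185, 0.398, 0.045, 1.537, -0.019, 1.207, -0.051], TCP at [0.184, -0.623, 0.242] pointing down, gripper open.
Joint ranges: [-2.82, 2.82], [-0.49, 2.23], [-1.37, 1.46], [0, 2.46], [-1.36, 4.5], [0.23, 2], [-2.94, 2.94]. Speed limits (rad/s): [2.57, 2.57, 3.14, 3.14, 3.14, 3.14, 3.14].

INTERFACE

Orientations are given as a rotation vector (axis times angle).
In Python, from rig import status, optics, robot gives the robot as it stands.
- The arm moves only by the shell command python3 -m creep [OPENING] [FORCE], which reads ROWS from standard input. ROWS is a JSON list of rows, 1 to 5 of them, each an object with the fields dx, dy, dz (the shift in m), yaw (a turn about the tool's z in rad); a field left out counts as zero; each row is the pose to reach, as a shift and turn from the pose commanded when the command began, along the tool's axes at that moment; what a row does not reach only later rows make up. A row lasts 1/12 s, in which the tool goes at most 0.0417 m and 0.125 rad, less where a joint would pass 70% of its speed; a pose out of reach is approached as far as the arm can. OPENING is the finger opening in m, set as the command begins (- or left out keeps the last). The fingers move at their own pace and stop on an object; FORCE is the grip in N (left out, the last holds). Time passes only in rows, so rows that do not move let the fingers close. It prints the time, the measured TCP pose, the force, the opening and the grip force at its end. Input that does not fit is refused with a message, and nothing moves.
- status.state(): the state, without advancing time (a new reading comes with each control period).
- optics.capture(name): name is "scene" or "top" or "wrist"; returns a dict with "color" (420x560x3 uint8, blue, green, red), "vertical_fov" (degrees; the focal length in pixels is half the picture's height over the tangent of half this angle, whatever the lens; pixels are square), "cx", "cy" (the principal point, pixels), "k1" (the pictures are not rectified: a ray, as slopes to the right and down, at radius r is drawn at 1 + k1 r^2 times it, then the intrinsics apply), "origin" and "attitude" of the camera in the world. Camera axes: x right, y down, z forward; pixel columns grow to the right and rows downward; lengths in m; the calibration is good to about 2 mm. A picture is of the moment at which its call begins. There is no depth.
- robot.finish_job(): hands the job in; it is judged then, once.
The state is a dict: "clock": time; "qpos": joint angles; "joint_velocities": joint speeds; "joint_efforts": joint torques, N m; "position": TCP position; "eef_rot": TCP orientation; "force": force on the tool from outside, world axes, zero at the start; "wrist_torque": the same for the moment, N m; "finger_gap": finger opening in m; "finger_force": force on a finger pad.
Only numpy, scipy, OpenCV 4.12 (cv2) and the standard library are available. Lean on these libraries where they do the work, as an engineer would, in place of code of your own. Each camera call takes 0.05 s, during which the arm holds its last target. There are 200 camera calls.

TASK

Unclip the white lid from the empty steel tub by pinching its two side tabs together, lift it off, and put it on the tub of lemons. Press it down gently until it is fully home, and let both tabs spring out so that it is clipped shut; do not crush the tabs, do not force or wrench the lid, and leave the other things on the bench where they are.

Things in the scene. Friction and masses are not known exactly. Their poses are not given: they have to be found in the camera images.
- lid: white plastic clip lid, about 115 g: plate 136 mm (its x) by 100 mm (its y), 5 mm thick. Origin: centre of the plate's underside, z up. Two upright spring tabs stand on top, at +y and -y: each 24 mm wide (along x), 5 mm thick, tops 21.5 mm above the plate's top, outer faces at y = +30 and -30 mm (60 mm apart), 48 mm apart when pinched fully to their stops.
- lid_top (a point): centre of the top of the lid's plate, between the tabs. The plate is flat and reaches 20 mm beyond each tab, so fingertips can rest on it beside the tabs and press the lid down.
- lid_hooks (a point): point 13 mm below the centre of the plate's underside, level with the feet of the two hooks, which move with the tabs (24 mm wide along x; outer ends at y = +40 and -40 mm at rest, +34 and -34 mm when pinched). A plug under the plate, 112 by 70 mm, tapering to 108 by 66 mm, reaches 6 mm down.
- tub_empty: steel food tub fixed to the bench by suction feet. Origin: centre of its underside, z up. A collar round its walls, 140 mm (its x) by 104 mm (its y), carries the flat rim: mouth 116 mm (x) by 74 mm (y), rim 6 mm thick; the rim's two long sides (+y, -y) are the catches for the lid's hooks. The rim's top is 66 mm up. Empty; wears the lid at the start.
- tub_full: steel food tub fixed to the bench by suction feet. Origin: centre of its underside, z up. A collar round its walls, 140 mm (its x) by 104 mm (its y), carries the flat rim: mouth 116 mm (x) by 74 mm (y), rim 6 mm thick; the rim's two long sides (+y, -y) are the catches for the lid's hooks. Its collar sits higher or lower: rim top 66 to 88 mm up, not measured. Three lemons, no lid.
- rim_empty (a point): centre of the empty tub's mouth, level with the rim's top. Clipped, the lid's origin lies about 1.5 mm above it: the seal holds the hooks up against the catches, with 1.5 mm of play downwards. Freed, the seal lifts the lid to 4 mm above it.
- tub_full_seal (a joint): how far the sprung black rubber seal stands proud of the lemon tub's rim, in m: 0.004 with no lid or a loose lid, 0 pressed flush with the rim, about 0.0015 under a clipped lid. Pressing takes about 5 N when proud, 7 N when flush; then the lid meets the hard rim. The empty tub's seal is alike. With the lid home its x axis is parallel to the tub's, either way round.
- tab_left (a joint): press of the lid's tab at its +y, in m: 0 sprung out, 0.006 fully in. About 4 N starts it, 8 N presses it fully in, some 3 N more while the hook bears on the catch. From about 0.0035 the hook clears the catch. Hooks have square noses and do not snap in by pushing: keep the tabs pinched while the lid goes down, open once it is pressed home. More than 30 N crushes it.
- tab_right (a joint): the same for the tab at the lid's -y. Pressing or pulling the lid against a tub with more than 28 N breaks it.
- ramekin: bystander: white ceramic bowl, 76 mm across, 45 mm high; origin: centre of its underside
- oil_bottle: bystander: green bottle, 66 mm across, 190 mm high; origin: centre of its underside
Things that resemble listed ones, but are neither listed nor needed, are in the scene too. Of the things that look like the lid, the largest one is meant. Leave any blue or purple look-alike of the tub_full alone.

How it is judged:
By the outcome, as a careful person would: the job done as asked, in the order asked, and still so for the second after the job is handed in, with the robot touching nothing.
It also fails if it takes over 48 s, if anything falls off the work surface, if the arm or the gripper's body presses on something with over 40 N, if the wrist force passes 120 N, or if a joint passes its speed limit or range.

## Working session

There is one attempt and no reset: what is moved stays moved. The work goes in short steps, Python scripts to look and compute and a shell command to move; the robot and the scene stay as the last step left them, time stands still between calls to the robot, and variables do not carry over. Pictures are saved under pics/ and viewed, at most 10 in all, crops included, and the job is handed in when it is done.

```bash
ls; mkdir -p pics
cat > h.py <<'E'
import numpy as np, cv2
from rig import status, optics, robot
from scipy.spatial.transform import Rotation as R
def att(a):
    a=np.array(a,float)
    return a if a.shape==(3,3) else R.from_rotvec(a).as_matrix() if a.size==3 else R.from_quat(a).as_matrix()
def intr(c):
    f=210/np.tan(np.radians(c["vertical_fov"])/2)
    return np.array([[f,0,c["cx"]],[0,f,c["cy"]],[0,0,1.]]),np.array([c["k1"],0,0,0.])
def rays(c,px):
    K,d=intr(c)
    u=cv2.undistortPoints(np.array(px,float).reshape(-1,1,2),K,d).reshape(-1,2)
    return np.c_[u,np.ones(len(u))]@att(c["attitude"]).T
def onplane(c,px,z):
    r=rays(c,px);o=np.array(c["origin"]); return o+r*((z-o[2])/r[:,2])[:,None]
def proj(c,P):
    K,d=intr(c);A=att(c["attitude"])
    return cv2.projectPoints((np.array(P,float).reshape(-1,3)-c["origin"])@A,np.zeros(3),np.zeros(3),K,d)[0].reshape(-1,2)
E
python3 - <<'E'
from h import *
for n in("scene","top","wrist"):
    c=optics.capture(n);cv2.imwrite(f"pics/{n}0.png",c["color"]);np.save(f"pics/{n}0.npy",c,allow_pickle=True)
    print(n,c["origin"],c["attitude"],c["vertical_fov"],c["cx"],c["cy"],c["k1"])
print(status.state(),robot.nose_length)
E
```

```text
pics
scene [1.31126264 0.0450579  1.07410764] [-1.72267656 -1.96300028  0.70131486] 42.306624002443584 278.876990074938 194.4083633980423 -0.19319703912943784
top [ 0.44811067 -0.05546173  0.94481003] [-2.19068042  2.16995696 -0.11533104] 56.39236877536594 272.4867022411789 204.66386507368466 -0.051550433873497586
wrist [ 0.25684725 -0.60231783  0.37405389] [ 2.31146211 -1.72786926 -0.26878878] 71.90276329927403 273.41485372022396 208.62730807651272 -0.010078590238962442
{'clock': 0.15, 'qpos': array([ 1.18499764,  0.39903306,  0.04504003,  1.53752863, -0.01867572,
        1.20692661, -0.050704  ]), 'joint_velocities': array([ 0.00117649, -0.00082785,  0.00199842, -0.0037545 , -0.00040975,
        0.0007525 ,  0.00182565]), 'joint_efforts': array([ 2.17306755e-03, -4.75559914e+01,  1.36690199e+00, -2.54513508e+01,
        1.18388157e-02,  6.43646301e-03,  6.36438870e-06]), 'position': array([ 0.18377145, -0.62301622,  0.24152261]), 'eef_rot': array([-3.10789910e+00, -4.48936794e-01,  5.25484662e-04]), 'force': array([-0.68802513,  0.06503505, -0.34495227]), 'wrist_torque': array([ 0.02850539,  0.01707266, -0.04091728]), 'finger_force': 0.0, 'finger_gap': 0.0854161794036702} 0.011
```

```bash
python3 -c "
import cv2,numpy as np
a=cv2.imread('pics/top0.png');b=cv2.imread('pics/scene0.png')
cv2.imwrite('pics/both.png',a)"
```

```text
(no output)
```

View pics/top0.png

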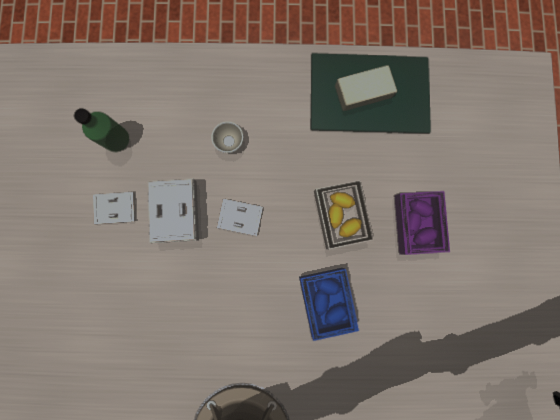

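View pics/scene0.png

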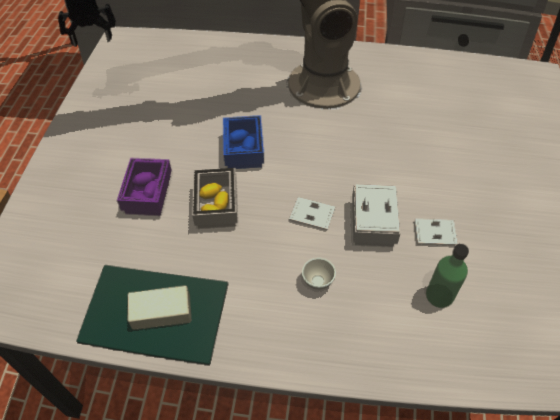

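Top view: the lidded tub is at about (173,210), with tabs at (159,210) and (182,209). The lemon tub is at (343,215). Two small decoy lids lie at (113,208) and (240,217), and the blue and purple tubs are the decoys to leave alone. In the scene view the lidded tub is at (376,213) and the lemon tub at (214,196).

Run:
```python
from h import *
T=np.load("pics/top0.npy",allow_pickle=True).item();S=np.load("pics/scene0.npy",allow_pickle=True).item()
def cr(c,x,y,w=100,h=75): return cv2.resize(c["color"][y:y+h,x:x+w],None,fx=4,fy=4,interpolation=cv2.INTER_CUBIC)
cv2.imwrite("pics/m.png",np.vstack([np.hstack([cr(T,125,173),cr(T,295,178)]),np.hstack([cr(S,325,175),cr(S,165,160)])]))
for n,c,(x,y,w,h) in(("T",T,(140,165,65,85)),("S",S,(340,175,70,75))):
    g=cv2.cvtColor(c["color"],cv2.COLOR_BGR2HSV);m=((g[...,2]>165)&(g[...,1]<28)).astype(np.uint8)
    k=np.zeros_like(m);k[y:y+h,x:x+w]=m[y:y+h,x:x+w]
    cs=max(cv2.findContours(k,0,1)[0],key=cv2.contourArea);r=cv2.minAreaRect(cs)
    print(n,cv2.contourArea(cs),r)
    P=onplane(c,cv2.approxPolyDP(cv2.convexHull(cs),5,True),.0725);print(P.round(4))
    W=onplane(c,cs.reshape(-1,2),.0725)[:,:2].astype(np.float32);rr=cv2.minAreaRect(W);print(rr)
```

```text
Traceback (most recent call last):
ValueError: max() iterable argument is empty
```

View pics/m.png

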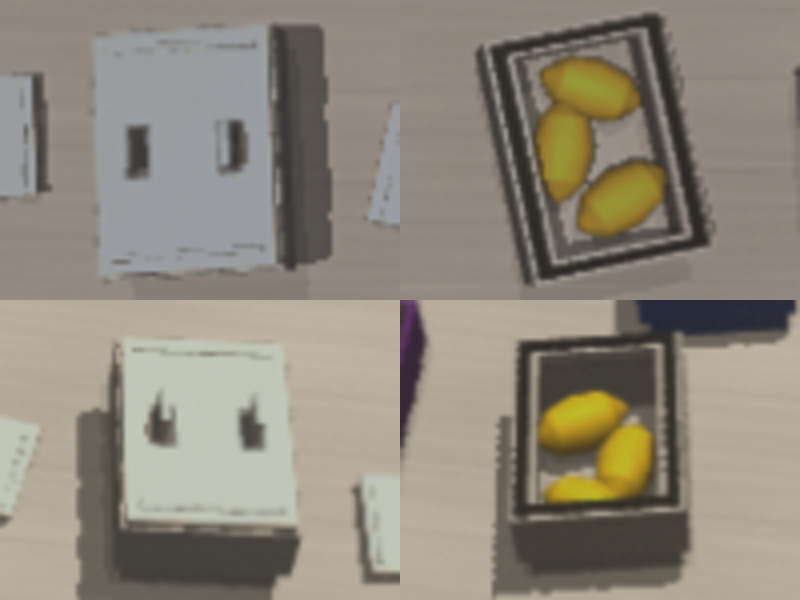

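Montage: the lid plate's edges are crisp in both views. The lemon tub shows a black seal ring with outer corners, in top pixels, at about (317.5,189), (360,182), (372,238.5) and (330,247). Next I triangulate across the two views.

Run:
```python
from h import *
T=np.load("pics/top0.npy",allow_pickle=True).item();S=np.load("pics/scene0.npy",allow_pickle=True).item()
def tri(a,b):
    out=[]
    for p,q in zip(rays(T,a),rays(S,b)):
        A=np.c_[p,-q];t=np.linalg.lstsq(A,np.array(S["origin"])-T["origin"],rcond=None)[0]
        x=T["origin"]+t[0]*p;y=S["origin"]+t[1]*q;out.append(np.r_[(x+y)/2,np.linalg.norm(x-y)])
    return np.array(out)
def rep(n,t,s):
    t=np.array(t)/4+t0;s=np.array(s)/4+s0
    P=tri(t,s);print(n,P.round(4).tolist(),'mean',P.mean(0).round(4));
    z=P[:,2].mean()
    for c,p in((T,t),(S,s)):
        Q=onplane(c,p,.0725 if n=='lid' else z);print(' c',Q.mean(0).round(4),'edges',[round(float(np.linalg.norm(Q[i]-Q[i-1])),4) for i in range(4)],'ang',[round(float(np.degrees(np.arctan2(*(Q[i]-Q[j])[1::-1]))),2) for i,j in((0,3),(1,2))])
t0=[125,173];s0=[325,175]
rep('lid',[(95,33),(270,27),(275,265),(99,277)],[(298,527-300),(127,525-300),(120,340-300),(283,343-300)])
t0=[295,178];s0=[165,160]
rep('seal',[(90,45),(260,15),(308,242),(140,277)],[(280,208),(115,215),(118,42),(275,33)])
# scene lid tabs
c=T["color"]; print(c[200,165],c[260,165],S["color"][200,375],S["color"][260,400])
```

```text
lid [[0.5798, 0.2155, 0.0673, 0.003], [0.5852, 0.118, 0.0602, 0.0038], [0.4502, 0.1091, 0.0638, 0.0005], [0.4423, 0.2078, 0.0664, 0.0018]] mean [0.5144 0.1626 0.0644 0.0023]
 c [0.5138 0.1596 0.0725] edges [0.1369, 0.0988, 0.1334, 0.0981] ang [3.08, 2.76]
 c [0.5203 0.1629 0.0725] edges [0.1361, 0.0976, 0.1363, 0.0994] ang [3.55, 4.28]
seal [[0.5662, -0.1675, 0.0612, 0.0033], [0.5844, -0.2638, 0.0623, 0.0055], [0.4553, -0.2902, 0.0664, 0.0023], [0.435, -0.1948, 0.0653, 0.0034]] mean [ 0.5102 -0.2291  0.0638  0.0036]
 c [ 0.5103 -0.231   0.0638] edges [0.1339, 0.0992, 0.1316, 0.0975] ang [12.06, 11.32]
 c [ 0.5102 -0.2273  0.0638] edges [0.1373, 0.0969, 0.1356, 0.0984] ang [11.84, 12.49]
[160 156 153] [134 143 153] [183 198 192] [153 169 181]
```

```bash
cat >> h.py <<'E'
def to(x,y,z,yaw,show=True):
    """tool-axis shift to a world TCP pose; yaw(deg) = heading of tool x"""
    s=status.state();M=R.from_rotvec(s["eef_rot"]).as_matrix()
    d=M.T@(np.array([x,y,z])-s["position"]);cur=np.degrees(np.arctan2(M[1,0],M[0,0]))
    t=-np.radians((yaw-cur+90)%180-90)
    print("d",d.round(4),"turn",round(float(t),4),"| yaw",cur.round(2),"tilt",M[:,2].round(4),"pos",s["position"].round(4),"F",s["force"].round(1),"gap",round(float(s["finger_gap"]),4),round(float(s["finger_force"]),1),"t",s["clock"])
E
python3 -c "
from h import *
to(.49,-.23,.26,12)"
```

```text
d [ 0.4049 -0.2903 -0.0181] turn 0.0775 | yaw 16.44 tilt [-5.0e-04  1.4e-03 -1.0e+00] pos [ 0.1838 -0.623   0.2415] F [-0.7  0.1 -0.3] gap 0.0854 0.0 t 0.15
```

```bash
echo '[{"dx": 0.033, "dy": -0.024, "dz": -0.002, "yaw": 0.01}, {"dx": 0.066, "dy": -0.048, "dz": -0.004, "yaw": 0.02}, {"dx": 0.1, "dy": -0.072, "dz": -0.006, "yaw": 0.03}, {"dx": 0.133, "dy": -0.096, "dz": -0.008, "yaw": 0.04}, {"dx": 0.166, "dy": -0.12, "dz": -0.01, "yaw": 0.05}]' | python3 -m creep && echo '[{"dx": 0.033, "dy": -0.024, "dz": -0.002, "yaw": 0.01}, {"dx": 0.066, "dy": -0.048, "dz": -0.004, "yaw": 0.02}, {"dx": 0.1, "dy": -0.072, "dz": -0.006, "yaw": 0.028}, {"dx": 0.133, "dy": -0.096, "dz": -0.008, "yaw": 0.028}, {"dx": 0.166, "dy": -0.12, "dz": -0.008, "yaw": 0.028}]' | python3 -m creep && echo '[{"dx": 0.033, "dy": -0.024}, {"dx": 0.06, "dy": -0.045}, {"dx": 0.073, "dy": -0.05}, {"dx": 0.073, "dy": -0.05}]' | python3 -m creep
python3 - <<'E'
from h import *
to(.49,-.23,.26,12)
c=optics.capture("wrist");cv2.imwrite("pics/w1.png",c["color"]);np.save("pics/w1.npy",c,allow_pickle=True);print(c["origin"])
to(.515,.16,.26,3.3)
E
```

```text
clock: 0.57
position: [0.31, -0.4595, 0.2521]
eef_rot: [-3.119, -0.37, 0.0]
force: [0.8, 0.3, 0.5]
finger_gap: 0.0853
finger_force: 0.0
clock: 0.98
position: [0.4434, -0.3041, 0.2607]
eef_rot: [3.124, 0.327, 0.001]
force: [0.5, -0.4, 0.3]
finger_gap: 0.0854
finger_force: 0.0
clock: 1.32
position: [0.5064, -0.2375, 0.2601]
eef_rot: [-3.122, -0.339, -0.003]
force: [1.0, -0.8, -1.0]
finger_gap: 0.0852
finger_force: 0.0
d [-0.0145 -0.0108  0.0001] turn 0.0072 | yaw 12.41 tilt [ 0.0015  0.0018 -1.    ] pos [ 0.5064 -0.2375  0.2601] F [ 1.  -0.8 -1. ] gap 0.0852 0.0 t 1.3167
[ 0.58062447 -0.22212199  0.3929429 ]
d [ 0.0949 -0.3891  0.    ] turn 0.155 | yaw 12.18 tilt [-5.e-04  2.e-04 -1.e+00] pos [ 0.5043 -0.2404  0.26  ] F [ 0.1 -0.9  0.4] gap 0.0857 0.0 t 1.3667
```

View pics/w1.png

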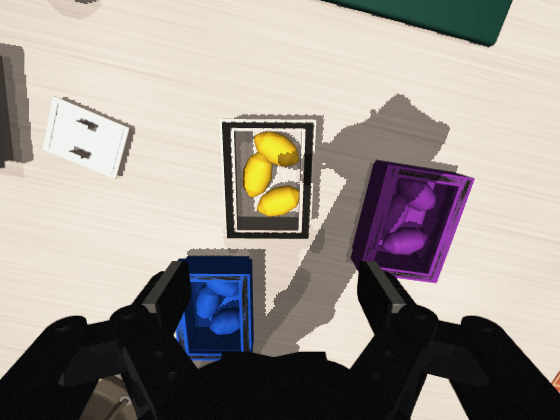

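Wrist view: the lemon tub's black seal ring spans (222,122), (314,122), (309,237), (228,238), with its centre near (268,180). The blue tub is close by at (215,305). Now I fit the seal rectangle.

```bash
cat >> h.py <<'E'
def rect(c,mask,box,z,n=''):
    x,y,w,h=box;k=np.zeros(mask.shape,np.uint8);k[y:y+h,x:x+w]=mask[y:y+h,x:x+w]*255
    cs=max(cv2.findContours(k,0,1)[0],key=cv2.contourArea)
    W=onplane(c,cs.reshape(-1,2),z)[:,:2]; o=W.mean(0)
    r=cv2.minAreaRect(((W-o)*1000).astype(np.float32))
    a=r[2] if r[1][0]>r[1][1] else r[2]+90; a=(a+90)%180-90
    q=np.array([cv2.boxPoints(r)/1000+o]).reshape(-1,2)
    print(n,'z',z,'c',(np.array(r[0])/1000+o).round(4),'size',np.round(r[1],1),'yaw',round(a,2),'px',cv2.boundingRect(cs)); return cs
E
python3 - <<'E'
from h import *
c=np.load("pics/w1.npy",allow_pickle=True).item();v=c["color"].max(2)
for z in(.066,.072,.08): rect(c,v<70,(214,110,108,138),z)
T=np.load("pics/top0.npy",allow_pickle=True).item();v=T["color"].max(2)
for th in(60,80):
  for z in(.07,.08): rect(T,v<th,(312,176,65,75),z,'top')
E
```

```text
z 0.066 c [ 0.5089 -0.2302] size [134.9  99.1] yaw 12.05 px (222, 122, 91, 116)
 z 0.072 c [ 0.5103 -0.2301] size [132.4  97.2] yaw 12.05 px (222, 122, 91, 116)
 z 0.08 c [ 0.512  -0.2299] size [129.1  94.8] yaw 12.05 px (222, 122, 91, 116)
top z 0.07 c [ 0.5101 -0.2288] size [131.2  95.5] yaw 12.01 px (318, 182, 54, 65)
top z 0.08 c [ 0.5093 -0.2268] size [129.7  94.4] yaw 12.01 px (318, 182, 54, 65)
top z 0.07 c [ 0.5097 -0.2285] size [132.8  97.1] yaw 12.08 px (318, 182, 54, 66)
top z 0.08 c [ 0.509  -0.2266] size [131.3  95.9] yaw 12.08 px (318, 182, 54, 66)
```

```bash
echo '[{"dx": 0.009, "dy": -0.039, "yaw": 0.02}, {"dx": 0.018, "dy": -0.078, "yaw": 0.04}, {"dx": 0.027, "dy": -0.117, "yaw": 0.06}, {"dx": 0.036, "dy": -0.156, "yaw": 0.08}, {"dx": 0.045, "dy": -0.195, "yaw": 0.1}]' | python3 -m creep && echo '[{"dx": 0.005, "dy": -0.039, "yaw": 0.02}, {"dx": 0.01, "dy": -0.078, "yaw": 0.04}, {"dx": 0.015, "dy": -0.117, "yaw": 0.055}, {"dx": 0.02, "dy": -0.156, "yaw": 0.055}, {"dx": 0.025, "dy": -0.195, "yaw": 0.055}]' | python3 -m creep && echo '[{"dx": -0.02}, {"dx": -0.02}, {"dx": -0.02}]' | python3 -m creep
python3 - <<'E'
from h import *
c=optics.capture("wrist");cv2.imwrite("pics/w2.png",c["color"]);np.save("pics/w2.npy",c,allow_pickle=True);print(c["origin"])
to(.515,.16,.26,3.3)
E
```

```text
clock: 1.78
position: [0.506, -0.0427, 0.2602]
eef_rot: [3.136, 0.162, -0.001]
force: [0.6, -0.6, -0.7]
finger_gap: 0.0855
finger_force: 0.0
clock: 2.2
position: [0.5108, 0.1536, 0.2602]
eef_rot: [3.139, 0.078, 0.0]
force: [0.0, 0.9, 0.0]
finger_gap: 0.0855
finger_force: 0.0
clock: 2.45
position: [0.4905, 0.1518, 0.26]
eef_rot: [3.138, 0.082, -0.0]
force: [0.7, -0.8, -0.4]
finger_gap: 0.0852
finger_force: 0.0
[0.56664208 0.15510301 0.39266377]
d [ 0.0242 -0.0075  0.0001] turn -0.0072 | yaw 2.89 tilt [ 3.0e-04 -1.8e-03 -1.0e+00] pos [0.4912 0.1513 0.2601] F [0.  0.1 0.2] gap 0.0855 0.0 t 2.5
```

View pics/w2.png

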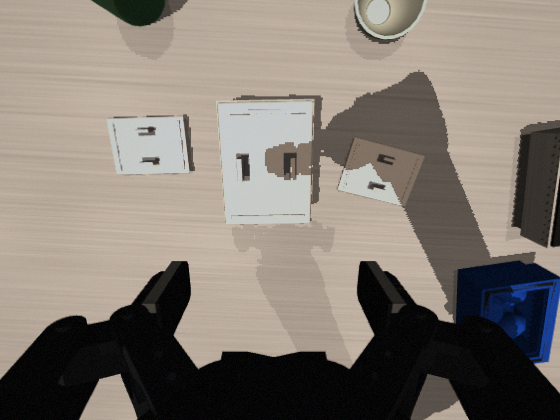

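Wrist view: the lid plate's corners are at (218,101), (313,99), (311,223) and (225,224). The tabs are at about (243,167) and (290,166).

Run:
```python
from h import *
c=np.load("pics/w2.npy",allow_pickle=True).item();p=c["color"].astype(int)
print(p[110,270],p[250,210],p[160,272],p[100,160],p[200,240])
m=((p[...,0]-p[...,2])>-12)&(p.max(2)>150)
for z in(.0665,.0725): rect(c,m,(205,90,118,142),z)
print(onplane(c,[(218,101),(313,99),(311,223),(225,224)],.0725).mean(0), onplane(c,[(218,101),(313,99),(311,223),(225,224)],.0725).round(4).tolist())
for x in(.53-.0,):
  pass
T=np.load("pics/top0.npy",allow_pickle=True).item();p=T["color"].astype(int);m=((p[...,0]-p[...,2])>-4)&(p.max(2)>130)
rect(T,m,(142,170,55,80),.0725,'top')
```

```text
[199 198 195] [165 180 196] [102 114 131] [158 172 187] [201 204 200]
 z 0.0665 c [0.5133 0.1604] size [135.9  99.5] yaw 3.84 px (218, 102, 94, 122)
 z 0.0725 c [0.5143 0.1603] size [133.4  97.7] yaw 3.84 px (218, 102, 94, 122)
[0.5151422  0.15927877 0.0725    ] [[0.5798, 0.2129, 0.0725], [0.5869, 0.1145, 0.0725], [0.4502, 0.1042, 0.0725], [0.4437, 0.2054, 0.0725]]
top z 0.0725 c [0.5151 0.162 ] size [134.1  97.9] yaw 3.9 px (148, 179, 46, 63)
```

```bash
echo '[{"dx": 0.012, "dy": -0.004, "dz": 0.04, "yaw": -0.01}, {"dx": 0.024, "dy": -0.008, "dz": 0.08, "yaw": -0.016}, {"dx": 0.024, "dy": -0.008, "dz": 0.12, "yaw": -0.016}, {"dx": 0.024, "dy": -0.008, "dz": 0.12, "yaw": -0.016}, {"dx": 0.024, "dy": -0.008, "dz": 0.12, "yaw": -0.016}]' | python3 -m creep 0.074 20
python3 - <<'E'
from h import *
to(.5145,.1605,.1,3.8)
c=optics.capture("wrist");cv2.imwrite("pics/w3.png",c["color"][100:400,130:430])
E
```

```text
clock: 2.92
position: [0.5136, 0.1605, 0.1386]
eef_rot: [3.138, 0.105, -0.007]
force: [-0.0, 0.5, 0.8]
finger_gap: 0.0739
finger_force: 0.0
d [ 0.0011 -0.      0.0386] turn 0.0004 | yaw 3.82 tilt [-0.0047 -0.0021 -1.    ] pos [0.5136 0.1605 0.1386] F [-0.   0.5  0.8] gap 0.0739 0.0 t 2.9167
```

View pics/w3.png

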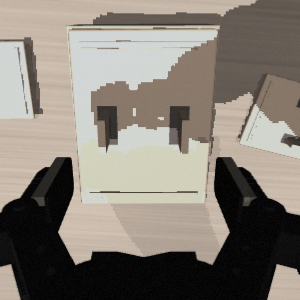

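Crop: the tabs, at x≈107 and 178, sit centred between the fingers at x≈70 and 217. Now I descend.

```bash
echo '[{"dx": 0.001, "dz": 0.03}, {"dx": 0.001, "dz": 0.046}, {"dx": 0.001, "dz": 0.046}, {"dx": 0.001, "dz": 0.046}]' | python3 -m creep && python3 -c "
from h import *
to(.5145,.1605,.085,3.8)"
```

```text
clock: 3.3
position: [0.5168, 0.163, 0.0964]
eef_rot: [-3.139, -0.108, -0.005]
force: [0.5, -0.3, 0.5]
finger_gap: 0.074
finger_force: 0.0
d [-0.0025  0.0024  0.0114] turn 0.0024 | yaw 3.94 tilt [ 3.2e-03  4.0e-04 -1.0e+00] pos [0.5168 0.163  0.0964] F [ 0.5 -0.3  0.5] gap 0.074 0.0 t 3.3
```

```bash
for i in 1 ; do echo '[{"dz": 0.002}, {"dz": 0.004}, {"dz": 0.006}, {"dz": 0.006}]' | python3 -m creep; done; python3 -c "
from h import *
to(.5145,.1605,.085,3.8)"
```

```text
clock: 3.63
position: [0.5156, 0.1632, 0.0888]
eef_rot: [3.14, 0.109, 0.002]
force: [-0.2, -0.7, -0.2]
finger_gap: 0.074
finger_force: 0.0
d [-0.0013  0.0026  0.0038] turn 0.0034 | yaw 3.99 tilt [ 0.0011  0.     -1.    ] pos [0.5156 0.1632 0.0888] F [-0.2 -0.7 -0.2] gap 0.074 0.0 t 3.6333
```

```bash
echo '[{"dx": -0.001, "dy": 0.001, "dz": 0.002}, {"dx": -0.001, "dy": 0.002, "dz": 0.004}, {"dx": -0.001, "dy": 0.002, "dz": 0.006}, {"dx": -0.001, "dy": 0.002, "dz": 0.006}]' | python3 -m creep; echo '[{"dz": 0.001}, {"dz": 0.002}, {"dz": 0.002}]' | python3 -m creep|head -4;python3 -c "
from h import *
to(.5145,.1605,.08,3.8)"
```

```text
clock: 3.97
position: [0.514, 0.1608, 0.0817]
eef_rot: [3.139, 0.109, -0.002]
force: [0.6, -0.3, -1.0]
finger_gap: 0.074
finger_force: 0.0
clock: 4.22
position: [0.5143, 0.1611, 0.0801]
eef_rot: [3.14, 0.11, -0.0]
force: [0.0, -0.1, 1.1]
d [0.0002 0.0006 0.0001] turn 0.0036 | yaw 4.01 tilt [-2.e-04 -1.e-04 -1.e+00] pos [0.5143 0.1611 0.0801] F [ 0.  -0.1  1.1] gap 0.0741 0.0 t 4.2167
```

```bash
echo '[{}, {}, {}]' | python3 -m creep 0.064 20; echo '[{"dz": 0.001}, {"dz": 0.002}, {"dz": 0.002}]' | python3 -m creep|grep -v rot; python3 -c "
from h import *
to(.5145,.1605,.08,3.8)"
```

```text
clock: 4.47
position: [0.5144, 0.1611, 0.0803]
eef_rot: [3.14, 0.11, 0.0]
force: [-0.3, 0.4, -0.3]
finger_gap: 0.0642
finger_force: 0.0
clock: 4.72
position: [0.5142, 0.161, 0.078]
force: [0.2, -0.7, 0.4]
finger_gap: 0.0641
finger_force: 0.0
d [ 0.0002  0.0005 -0.002 ] turn 0.0035 | yaw 4.0 tilt [-3.e-04 -2.e-04 -1.e+00] pos [0.5142 0.161  0.078 ] F [ 0.2 -0.7  0.4] gap 0.0641 0.0 t 4.7167
```

```bash
echo '[{"dz": 0.001}, {"dz": 0.002}, {"dz": 0.002}]' | python3 -m creep|egrep "pos|force"; python3 -c "
from h import *
to(.5145,.1605,.08,3.8)"
```

```text
position: [0.5145, 0.1611, 0.0766]
force: [-1.2, -0.5, 3.8]
finger_force: 2.6
d [-0.      0.0006 -0.0034] turn 0.0034 | yaw 4.0 tilt [ 1.e-04 -3.e-04 -1.e+00] pos [0.5145 0.1611 0.0766] F [-1.2 -0.5  3.8] gap 0.0637 2.6 t 4.9667
```

```bash
echo '[{"dz": -0.002}, {"dz": -0.0035}, {"dz": -0.0035}]' | python3 -m creep|egrep "pos|force"; echo '[{}, {}, {}, {}]' | python3 -m creep 0.044 20; python3 -c "
from h import *
to(.5145,.1605,.08,3.8)"
```

```text
position: [0.5146, 0.1611, 0.0799]
force: [-0.2, 1.0, -0.3]
finger_force: 0.0
clock: 5.55
position: [0.5146, 0.161, 0.0805]
eef_rot: [3.139, 0.109, 0.001]
force: [-1.0, -0.5, 7.7]
finger_gap: 0.0475
finger_force: 20.1
d [-0.0001  0.0005  0.0005] turn 0.0033 | yaw 3.99 tilt [ 4.e-04 -6.e-04 -1.e+00] pos [0.5146 0.161  0.0805] F [-1.  -0.5  7.7] gap 0.0475 20.1 t 5.55
```

```bash
echo '[{"dz": -0.002}, {"dz": -0.004}, {"dz": -0.006}, {"dz": -0.008}, {"dz": -0.01}]' | python3 -m creep|egrep "pos|force|gap"; echo '[{"dz": -0.008}, {"dz": -0.02}, {"dz": -0.03}, {"dz": -0.04}, {"dz": -0.05}]' | python3 -m creep
python3 - <<'E'
from h import *
to(.510,-.230,.15,12.05)
c=optics.capture("wrist");cv2.imwrite("pics/w4.png",c["color"]);np.save("pics/w4.npy",c,allow_pickle=True)
E
```

```text
position: [0.5139, 0.1609, 0.0894]
force: [-0.6, -0.1, -1.2]
finger_gap: 0.0473
finger_force: 22.1
clock: 6.38
position: [0.5147, 0.1613, 0.1413]
eef_rot: [-3.14, -0.11, -0.002]
force: [-0.4, -0.1, -1.6]
finger_gap: 0.0475
finger_force: 22.1
d [-0.032   0.39   -0.0088] turn -0.1404 | yaw 4.0 tilt [ 1.1e-03  2.0e-04 -1.0e+00] pos [0.5147 0.1613 0.1413] F [-0.4 -0.1 -1.6] gap 0.0475 22.1 t 6.3833
```

View pics/w4.png

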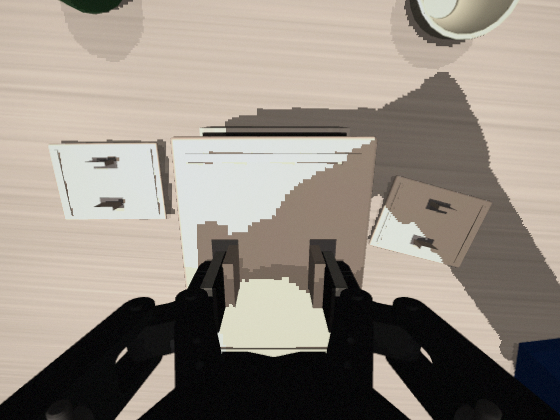

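The lid is in the grip, level and clear of the tub. Its front edge runs from (174,138) to (376,138). I measure its offset in the grip next.

Run:
```python
from h import *
c=np.load("pics/w4.npy",allow_pickle=True).item();s=status.state()
for z in(.133,.136,.139):
    q=onplane(c,[(174,138),(376,138)],z)[:,:2];d=q[0]-q[1]
    M=R.from_rotvec(s["eef_rot"]).as_matrix()
    m=np.r_[q.mean(0),z];print(z,np.linalg.norm(d),'yaw',np.degrees(np.arctan2(-d[0],d[1])),'front mid in tool',(M.T@(m-s["position"])).round(4))
to(.510,-.230,.15,12.05)
```

```text
0.133 0.09601082062787727 yaw 3.993277546188983 front mid in tool [0.0654 0.002  0.0105]
0.136 0.09396977042102811 yaw 3.9932775461890473 front mid in tool [0.0656 0.002  0.0075]
0.139 0.0919287202141789 yaw 3.993277546188978 front mid in tool [0.0658 0.002  0.0045]
d [-0.0333  0.3904 -0.0072] turn -0.1405 | yaw 4.0 tilt [ 0.0046  0.0011 -1.    ] pos [0.516  0.1618 0.1432] F [ 0.6  0.6 -0.2] gap 0.0471 22.1 t 6.4333
```

```bash
echo '[{"dx": -0.003, "dy": 0.03, "dz": -0.005, "yaw": -0.014}, {"dx": -0.006, "dy": 0.065, "dz": -0.005, "yaw": -0.028}, {"dx": -0.009, "dy": 0.1, "dz": -0.005, "yaw": -0.042}, {"dx": -0.012, "dy": 0.135, "dz": -0.005, "yaw": -0.056}, {"dx": -0.015, "dy": 0.17, "dz": -0.005, "yaw": -0.07}]' | python3 -m creep|egrep "pos|force|gap"; python3 -c "
from h import *
to(.5097,-.2296,.145,12.1)"
```

```text
position: [0.5111, -0.0111, 0.1453]
force: [0.6, 0.7, -1.4]
finger_gap: 0.0472
finger_force: 22.0
d [-0.0321  0.2161  0.0004] turn -0.0702 | yaw 8.08 tilt [ 8.e-04 -3.e-04 -1.e+00] pos [ 0.5111 -0.0111  0.1453] F [ 0.6  0.7 -1.4] gap 0.0472 22.0 t 6.85
```

```bash
echo '[{"dx": -0.006, "dy": 0.04, "yaw": -0.014}, {"dx": -0.012, "dy": 0.08, "yaw": -0.028}, {"dx": -0.018, "dy": 0.12, "yaw": -0.042}, {"dx": -0.024, "dy": 0.16, "yaw": -0.056}, {"dx": -0.028, "dy": 0.19, "yaw": -0.07}]' | python3 -m creep|egrep "force|gap"; echo '[{"dx": -0.004, "dy": 0.02}, {"dx": -0.004, "dy": 0.026}, {"dx": -0.004, "dy": 0.026}, {"dx": -0.004, "dy": 0.026}]' | python3 -m creep|egrep "force|gap"; python3 -c "
from h import *
to(.5097,-.2296,.12,12.1)
c=optics.capture('wrist');cv2.imwrite('pics/w5.png',c['color']);np.save('pics/w5.npy',c,allow_pickle=True)
to(.5097,-.2296,.12,12.1)"
```

```text
force: [0.4, -0.5, -1.8]
finger_gap: 0.0472
finger_force: 22.0
force: [0.5, 0.9, -2.2]
finger_gap: 0.0472
finger_force: 22.0
d [-0.0027  0.0027  0.0249] turn -0.0005 | yaw 12.07 tilt [ 1.0e-04  1.2e-03 -1.0e+00] pos [ 0.5118 -0.2264  0.1449] F [ 0.5  0.9 -2.2] gap 0.0472 22.0 t 7.6
d [-0.0031  0.0035  0.0249] turn 0.0012 | yaw 12.17 tilt [ 1.0e-04  1.2e-03 -1.0e+00] pos [ 0.512  -0.2256  0.1449] F [-0.6  0.5 -0.8] gap 0.0473 22.0 t 7.65
```

View pics/w5.png

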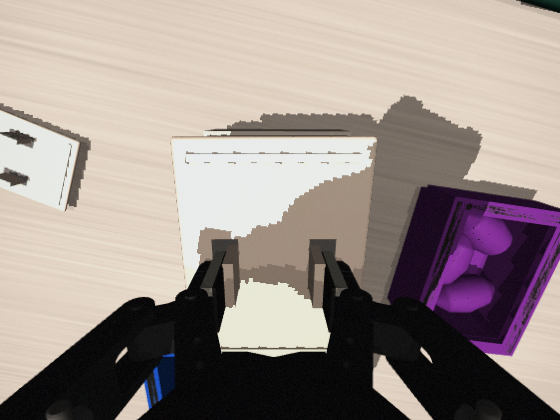

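The lid is held over the lemon tub. The tub's far edge runs from (205,130) to (349,130), against (201,128) to (347,128) for the empty tub just after lifting. The difference between the two gives the residual offset.

Run:
```python
from h import *
for n,tz,yaw in(("w4",.1423,4.0),("w5",.1449,12.12)):
    c=np.load(f"pics/{n}.npy",allow_pickle=True).item();g=c["color"].max(2)
    # far edge: dark row transition around the tub's visible strip
    col=[220,250,280,310,330]
    print(n,[g[122:140,x].tolist() for x in (240,320)])
    y=np.radians(yaw);X=np.array([np.cos(y),np.sin(y),0]);Y=np.array([np.sin(y),-np.cos(y),0])
    for px in ([(201,128),(347,128)],[(205,130),(349,130)]):
        for z in(.066,):
            q=onplane(c,px,z)-np.array(c["origin"]);q[:,2]=0
            print(px,z,(q@X).round(4),(q@Y).round(4),'camz-tcp',c["origin"][2]-tz)
```

```text
w4 [[106, 106, 105, 105, 64, 62, 109, 116, 118, 117, 59, 19, 16, 15, 113, 187, 216, 222], [108, 109, 107, 108, 74, 62, 110, 116, 118, 119, 60, 21, 13, 14, 116, 201, 221, 223]]
[(201, 128), (347, 128)] 0.066 [-0.0068 -0.0068] [-0.0504  0.0509] camz-tcp 0.13181973381011272
[(205, 130), (349, 130)] 0.066 [-0.0081 -0.0081] [-0.0477  0.0524] camz-tcp 0.13181973381011272
w5 [[117, 115, 114, 116, 117, 119, 104, 66, 54, 117, 128, 130, 130, 82, 134, 206, 231, 234], [118, 119, 120, 121, 121, 117, 118, 72, 53, 100, 125, 130, 132, 81, 137, 220, 233, 235]]
[(201, 128), (347, 128)] 0.066 [-0.007  -0.0071] [-0.0514  0.0515] camz-tcp 0.1326942739906952
[(205, 130), (349, 130)] 0.066 [-0.0084 -0.0085] [-0.0487  0.0531] camz-tcp 0.1326942739906952
```

```bash
echo '[{"dx": -0.002, "dy": 0.002}, {"dx": -0.0025, "dy": 0.0025, "dz": 0.005}, {"dx": -0.0025, "dy": 0.0025, "dz": 0.01}, {"dx": -0.0025, "dy": 0.0025, "dz": 0.02}, {"dx": -0.0025, "dy": 0.0025, "dz": 0.03}]' | python3 -m creep|egrep "pos|force|gap"; echo '[{"dz": 0.005}, {"dz": 0.01}, {"dz": 0.014}, {"dz": 0.014}, {"dz": 0.014}]' | python3 -m creep|egrep "force|gap";  python3 -c "
from h import *
to(.5097,-.2296,.09,12.1)"
```

```text
position: [0.5096, -0.2304, 0.1139]
force: [0.0, 0.3, -0.5]
finger_gap: 0.0473
finger_force: 22.0
force: [0.5, 0.2, -0.4]
finger_gap: 0.0468
finger_force: 22.0
d [ 0.0003 -0.0012  0.0106] turn -0.0013 | yaw 12.02 tilt [-2.e-04  1.e-04 -1.e+00] pos [ 0.5096 -0.2308  0.1006] F [ 0.5  0.2 -0.4] gap 0.0468 22.0 t 8.4833
```

```bash
echo '[{"dy": -0.0005, "dz": 0.002}, {"dy": -0.0005, "dz": 0.004}, {"dy": -0.0005, "dz": 0.006}, {"dy": -0.0005, "dz": 0.006}]' | python3 -m creep|egrep "pos|force|gap"; echo '[{"dz": 0.002}, {"dz": 0.003}, {"dz": 0.004}, {"dz": 0.004}]' | python3 -m creep|egrep "pos|force|gap"
```

```text
position: [0.5093, -0.2303, 0.0945]
force: [-0.3, 0.5, -1.6]
finger_gap: 0.0473
finger_force: 22.0
position: [0.5094, -0.2303, 0.0906]
force: [0.6, -0.3, -2.3]
finger_gap: 0.0473
finger_force: 22.0
```

```bash
echo '[{"dz": 0.001}, {"dz": 0.002}, {"dz": 0.003}, {"dz": 0.003}]' | python3 -m creep|egrep "pos|force|gap"; echo '[{"dz": 0.001}, {"dz": 0.002}, {"dz": 0.003}, {"dz": 0.003}]' | python3 -m creep|egrep "pos|force|gap"
```

```text
position: [0.5094, -0.2303, 0.0876]
force: [0.4, 0.9, -1.0]
finger_gap: 0.047
finger_force: 22.0
position: [0.5096, -0.2304, 0.085]
force: [0.8, 0.8, -0.4]
finger_gap: 0.047
finger_force: 22.1
```

```bash
echo '[{"dz": 0.001}, {"dz": 0.002}, {"dz": 0.002}]' | python3 -m creep|egrep "pos|force|gap"; echo '[{"dz": 0.001}, {"dz": 0.0015}, {"dz": 0.0015}]' | python3 -m creep|egrep "pos|force|gap"
```

```text
position: [0.5097, -0.2304, 0.0832]
force: [-1.3, 0.1, 5.7]
finger_gap: 0.0475
finger_force: 23.6
position: [0.5097, -0.2304, 0.0815]
force: [-2.5, -0.2, 4.9]
finger_gap: 0.0477
finger_force: 23.9
```

```bash
for i in 1; do echo '[{"dz": 0.0005}, {"dz": 0.001}, {"dz": 0.001}]' | python3 -m creep|egrep "pos|force|gap"; echo '[{"dz": 0.0005}, {"dz": 0.001}, {"dz": 0.001}]' | python3 -m creep|egrep "pos|force|gap"; done
```

```text
position: [0.5097, -0.2304, 0.0808]
force: [-1.6, 1.0, 6.0]
finger_gap: 0.0475
finger_force: 24.5
position: [0.5098, -0.2304, 0.0808]
force: [-4.0, 1.5, 13.4]
finger_gap: 0.0472
finger_force: 26.3
```

```bash
echo '[{}, {"dz": 0.0005}, {"dz": 0.001}]' | python3 -m creep 0.056 20|egrep "pos|force|gap"; python3 -c "
from h import *
to(.5097,-.2296,.09,12.1)"
```

```text
position: [0.5098, -0.2307, 0.0788]
force: [-1.8, -0.1, 6.6]
finger_gap: 0.0559
finger_force: 5.2
d [ 0.0001 -0.0011 -0.0112] turn -0.0015 | yaw 12.01 tilt [ 8.e-04 -8.e-04 -1.e+00] pos [ 0.5098 -0.2307  0.0788] F [-1.8 -0.1  6.6] gap 0.0559 5.2 t 11.0667
```

```bash
echo '[{}, {}, {}]' | python3 -m creep 0.059 20|egrep "pos|force|gap"; echo '[{}, {"dz": 0.001}, {"dz": 0.001}]' | python3 -m creep 0.066 20|egrep "pos|force|gap"
```

```text
position: [0.5098, -0.2306, 0.0786]
force: [-1.2, 0.4, 5.7]
finger_gap: 0.0591
finger_force: 4.1
position: [0.5098, -0.2304, 0.0773]
force: [-0.3, 1.0, 5.3]
finger_gap: 0.066
finger_force: 2.0
```

```bash
echo '[{"dz": 0.001}, {"dz": 0.0015}, {"dz": 0.0015}]' | python3 -m creep|egrep "pos|force"; echo '[{"dz": -0.004}, {"dz": -0.008}, {"dz": -0.008}, {"dz": -0.008}]' | python3 -m creep 0.076|egrep "pos|force"; echo '[{"dz": -0.02}, {"dz": -0.04}, {"dz": -0.08}, {"dz": -0.12}, {"dz": -0.16}]' | python3 -m creep|egrep "pos|force";echo '[{"dx": -0.01}, {"dx": -0.02}, {"dx": -0.02}, {"dx": -0.02}]' | python3 -m creep|egrep "pos"
python3 - <<'E'
from h import *
w=optics.capture("wrist");S=optics.capture("scene");T=optics.capture("top")
np.save("pics/f.npy",[w,S,T],allow_pickle=True)
def cr(i,x,y,W,H,s): return cv2.resize(i[y:y+H,x:x+W],(400,300),interpolation=cv2.INTER_CUBIC)
cv2.imwrite("pics/fin.png",np.hstack([cr(w["color"],180,90,200,150,2),cr(S["color"],165,155,100,75,4)]))
p=w["color"].astype(int);m=((p[...,0]-p[...,2])>-12)&(p.max(2)>150)
rect(w,m,(180,60,180,180),.0735)
to(0.5,-.23,.26,12)
E
```

```text
position: [0.5098, -0.2304, 0.076]
force: [-1.2, 0.5, 5.3]
finger_force: 2.7
position: [0.5095, -0.2303, 0.0839]
force: [0.3, 0.1, 0.3]
finger_force: 0.0
position: [0.5088, -0.23, 0.2449]
force: [1.0, -0.3, -0.4]
finger_force: 0.0
position: [0.4883, -0.2346, 0.2421]
 z 0.0735 c [ 0.5108 -0.2292] size [135.5 100.6] yaw 11.98 px (221, 101, 103, 130)
d [ 0.011  -0.0018 -0.0177] turn 0.0008 | yaw 12.05 tilt [-0.0022  0.0013 -1.    ] pos [ 0.4895 -0.234   0.2423] F [0.3 0.9 0.3] gap 0.0759 0.0 t 13.05
```

View pics/fin.png

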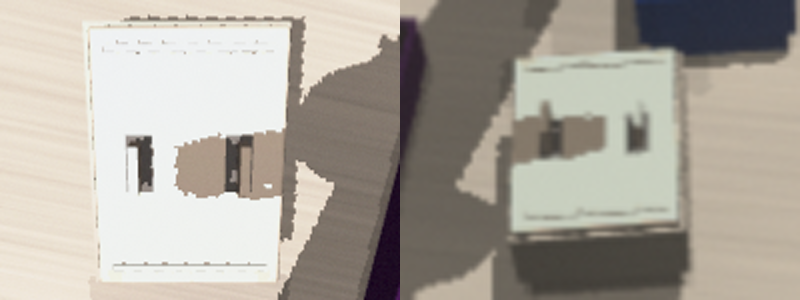

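Both tabs look sprung out and the lid sits square on the tub. To confirm it is clipped I'll probe the press travel, which should be 1.5 mm if clipped and 4 mm if loose.

```bash
echo '[{"dx": 0.01, "dy": -0.002, "dz": 0.02}, {"dx": 0.021, "dy": -0.003, "dz": 0.05}, {"dx": 0.021, "dy": -0.003, "dz": 0.09}, {"dx": 0.021, "dy": -0.003, "dz": 0.125}, {"dx": 0.021, "dy": -0.003, "dz": 0.145}]' | python3 -m creep 0.07 20|egrep "pos"; echo '[{"dz": 0.005}, {"dz": 0.01}, {"dz": 0.01}, {"dz": 0.01}]' | python3 -m creep 0.066 20 | egrep "pos|force"; python3 -c "
from h import *
to(.5098,-.2304,.081,12.05)"
```

```text
position: [0.5076, -0.2257, 0.0941]
position: [0.5108, -0.2271, 0.0897]
force: [-0.8, 0.9, 1.0]
finger_force: 0.0
d [-0.0017  0.003   0.0087] turn -0.0002 | yaw 12.04 tilt [ 1.6e-03 -3.0e-04 -1.0e+00] pos [ 0.5108 -0.2271  0.0897] F [-0.8  0.9  1. ] gap 0.066 0.0 t 13.8
```

```bash
g(){ egrep "pos|^force" | tr '\n' ' '; echo; }
echo '[{"dx": -0.0015, "dy": 0.003}, {"dx": -0.0015, "dy": 0.003, "dz": 0.004}, {"dx": -0.0015, "dy": 0.003, "dz": 0.009}, {"dx": -0.0015, "dy": 0.003, "dz": 0.011}, {"dx": -0.0015, "dy": 0.003, "dz": 0.011}]' | python3 -m creep|g
echo '[{"dz": 0.0005}, {"dz": 0.0005}, {"dz": 0.0005}]' | python3 -m creep|g
echo '[{"dz": 0.0005}, {"dz": 0.0005}, {"dz": 0.0005}]' | python3 -m creep|g
echo '[{"dz": 0.0005}, {"dz": 0.0005}, {"dz": 0.0005}]' | python3 -m creep|g
echo '[{"dz": 0.0005}, {"dz": 0.0005}, {"dz": 0.0005}]' | python3 -m creep|g
echo '[{"dz": 0.0005}, {"dz": 0.0005}, {"dz": 0.0005}]' | python3 -m creep|g
```

```text
position: [0.5088, -0.2305, 0.0775] force: [0.3, -0.0, -0.3] 
position: [0.509, -0.2304, 0.0774] force: [0.3, -0.4, 0.9] 
position: [0.5091, -0.2304, 0.0772] force: [-0.9, 0.3, 4.5] 
position: [0.5091, -0.2304, 0.0765] force: [-2.2, 1.2, 4.9] 
position: [0.509, -0.2304, 0.076] force: [-2.1, 1.5, 5.3] 
position: [0.5091, -0.2304, 0.0757] force: [-2.0, 0.8, 6.5]
```

```bash
g(){ egrep "pos|^force" | tr '\n' ' '; echo; }
echo '[{"dz": 0.0005}, {"dz": 0.0005}, {"dz": 0.0005}]' | python3 -m creep|g
echo '[{"dz": 0.0005}, {"dz": 0.0005}, {"dz": 0.0005}]' | python3 -m creep|g
```

```text
position: [0.509, -0.2304, 0.0757] force: [-3.2, 0.8, 10.3] 
position: [0.5091, -0.2304, 0.0757] force: [-3.6, 1.8, 13.5]
```

The lid stops hard after about 1.6 mm of travel, so both hooks are engaged. I retreat and hand in.

```bash
echo '[{"dz": -0.004}, {"dz": -0.008}, {"dz": -0.012}]' | python3 -m creep 0.076|egrep "pos|force"; echo '[{"dz": -0.03}, {"dz": -0.06}, {"dz": -0.1}, {"dz": -0.13}, {"dz": -0.13}]' | python3 -m creep|egrep "pos|force"
python3 - <<'E'
from h import *
w=optics.capture("wrist")
p=w["color"].astype(int);m=((p[...,0]-p[...,2])>-12)&(p.max(2)>150)
rect(w,m,(180,60,180,180),.0735)
print(robot.finish_job())
E
```

```text
position: [0.509, -0.2304, 0.0861]
force: [0.2, -0.0, -0.1]
finger_force: 0.0
position: [0.5132, -0.2317, 0.2233]
force: [1.0, 0.2, 1.2]
finger_force: 0.0
 z 0.0735 c [ 0.5212 -0.2271] size [107.7  97.6] yaw 11.87 px (218, 134, 102, 106)
the job is handed in; nothing more can be done
None
```

The white lid is off the empty tub and clipped shut on the lemon tub: pressed from above it moved about 1.6 mm before a hard stop, where a loose lid would move 4 mm. Pinch and press forces stayed under the limits in every reading, and the job was handed in at about 16 s.

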